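Unhook a sign-hanging bar and put its parts away

TASK

Two double-prong steel hooks are hooked into the slots of the aluminium hanging bar on the bench. Twist each hook until its prongs line up with its slot, lift it out, and hang it upright by its collar in a free slot of the bench rack, one hook per slot, and lay the bare bar flat on its feet in the grey tray. Do not disturb the hook already in the rack's middle slot, nor the bottle, tin, carton and wrench.

Things in the scene. Friction and masses are not known exactly. Their poses are not given: they have to be found in the camera images.
- hook1_mid (a point): steel double-prong hook, 114 mm tall, 10 mm rod, upright in the slot at the bar's +x end, collar on the bar, prongs under it and 50 to 130 degrees across the slot. Point: on the shank, half-way up; z up. Two 8 mm prongs run out along +x and -x to 31 mm, underside 57 mm below this point, ends turned up to 40 mm below. Collar 40 mm across, 6 mm thick, its underside 20 mm below.
- hook2_mid (a point): the same kind of hook, same axes, in the slot at the bar's -x end. On top of each hook is an open crook like a question mark, 10 mm thick in y, in the plane of the prongs (x-z): arc centred on the axis 30 mm above this point, mean radius 22 mm, very top 57 mm above, mouth to +x; it can be pinched across its thickness at the top of the arc.
- bar_mid (a point): loose hanging bar, 200 (x) by 50 (y) by 40 mm high, 0.5 kg; point at its centre. A 6 mm top plate on three full-width feet, 6 mm long at the ends and a solid 16 mm one in the middle, pinchable across 50 mm. Slots 72 (x) by 22 mm centred at x = +48 and -48 mm. Prong tips start 14 mm below the plate: hooks turn freely if raised under 10 mm. Prongs pass within about 8 degrees and 5 mm.
- seat_left (a point): in the left (+y) slot of the fixed grey rack, on top of its shelf (70 mm above the bench); rack axes: x to its back, y along it. Shelf 230 (y) by 90 mm, 6 mm thick, 58 mm free below. Slots 20 mm wide, 75 mm apart, open to the front (-x), ending 23 mm behind this point; front edge 22 mm before it. A shank slides in from the front, prongs below the shelf, collar above.
- seat_middle (a point): the same point of the middle slot, which already holds a hook; its axes as for the left slot
- seat_right (a point): the same point of the right (-y) slot; its axes as for the left slot
- parked_mid (a point): a third hook of the same kind, same point and axes, hanging in the middle slot of the rack; leave it alone
- tray_in (a point): fixed open grey tray, outside 250 mm (x) by 140 mm (y) by 45 mm high, walls and floor 5 mm; this point is the centre of its inner floor, 5 mm above the bench
- bottle_c (a point): white bottle standing upright, 54 mm across, 150 mm tall; this point is half-way up; bystander
- tin_c (a point): steel tin standing upright, 60 mm across, 80 mm tall; this point is half-way up; bystander
- carton_c (a point): cardboard carton, 60 by 90 by 50 mm (x, y, z), loose; this point is its centre; bystander
- wrench_grip (a point): wrench 160 mm long lying along its x; this point lies in its handle; bystander
Mind the look-alikes: they are no part of the job. What is shaped like the part that bears bar_mid but yellow is not meant.

How it is judged:
By the outcome, as a careful person would: the job done as asked, in the order asked, and still so for the second after the job is handed in, with the robot touching nothing.
It also fails if it takes over 70 s, if anything falls off the work surface, if the arm or the gripper's body presses on something with over 40 N, if the wrist force passes 120 N, or if a joint passes its speed limit or range.

ROBOT

A 6-joint arm with a two-finger parallel gripper is mounted at the origin on the work surface. World frame = base frame: x ahead of the robot, y to its left, z up, the work surface at z = 0. Lengths are in m, angles in rad, forces in N, time in s.
With the tool pointing down it reaches from about 0.375 to 0.9 m from the base axis. Payload 3.1 kg.
Tool frame: the origin (TCP) lies at the very end of the fingers, on their centre line; the grasp point (between the pads) lies 19 mm behind it; x points along the fingers, y is the direction in which the jaws open and shut, and the axes are right-handed (so a half turn about x gives the same grasp; the last joint's range is limited). The gripper opens to 85 mm and grips with 20 to 120 N. Pads are 22 mm wide; open, the fingers measure 114 mm over their backs; the gripper's body (76 mm by 85 mm) begins 54 mm behind the grasp point. The pads swing forward as they close: fully open they stand 13 mm farther back than shut.
Start: joints at [1.038, 0.527, 1.433, -0, 1.181, -0.178], TCP at [0.217, 0.586, 0.192] pointing down, gripper open.
Joint ranges: [-3.08, 3.08], [-0.75, 2.2], [0.22, 2.44], [-1.43, 4.57], [0, 2.65], [-2.85, 2.85]. Speed limits (rad/s): [2.79, 2.79, 3.14, 3.14, 3.14, 3.14].

INTERFACE

Orientations are given as a unit quaternion [w, x, y, z].
In Python, from plant import move_to, move_linear, move_j, grip, sleep, ik, camera, MotionError, finish_job, outline_of, tip_of, current_t, current_q, current_dq, current_effort, current_eef_pos, current_ee_rot, current_force, current_moment, current_width gives the robot as it stands. Calls block until the motion is done:
- move_to(position, orientation): joint-space move of the TCP to a pose.
- move_linear(position, velocity=0.15, attitude=None, contact_N=None): straight line of the TCP; attitude=None keeps the orientation; velocity is the mean speed in m/s. With contact_N (N) it stops when the force on the tool has changed by that much, and returns True; else False.
- move_j(angles): joint-space move.
- grip(opening, force=None): opening from 0.0 (shut) to 1.0 (fully open); force is the grip in N (None keeps the last); returns when the fingers have stopped.
- sleep(seconds).
- ik(position, orientation): joint angles nearest the present ones, or None.
- camera(name): name is "side" or "top" or "wrist"; returns a dict with "frame" (420x560x3 uint8, blue, green, red), "mtx" (3x3 intrinsics, pixels), "distortion" ([k1, k2, p1, p2, k3] as OpenCV has them; the pictures are not rectified), "R" (3x3) and "t" (3): a world point X has camera coordinates R X + t. Camera axes: x right, y down, z forward; pixel columns grow to the right and rows downward; lengths in m; the calibration is good to about 2 mm. A picture is of the moment at which its call begins. There is no depth.
A pose or a line that the arm cannot do raises MotionError and nothing moves.
- finish_job(): hands the job in, once; it reports no verdict.
Trained networks look in a picture, given as the dict that the camera call returned (one of the last four; its "shot" number tells which), for a name from the list of things; names that differ only in an ending like _2 or _b are one class to them, and where a whole thing is asked for, a point or a joint stands for the part that bears it (a point fixed in the world has none). Each returns a list of dicts, best first, with "confidence" (0 to 1); they miss things now and then, are a little off and sometimes report something else, mostly with a low value. They report only what shows in the picture. A call takes as long as a camera call. They do not tell look-alikes from the thing itself.
- outline_of(label, picture): "region" (420x560 bool, what is visible of it) and "rect" ([left, top, right, bottom] in pixels, round what is visible of it).
- tip_of(label, picture): "centre" ([column, row] in pixels: a listed point, or the origin of a listed thing).
Readings, each from a call of its own:
- current_t(): time.
- current_q(): joint angles.
- current_dq(): joint speeds.
- current_effort(): joint torques, N m.
- current_eef_pos(): TCP position.
- current_ee_rot(): TCP orientation.
- current_force(): force on the tool from outside, world axes, zero at the start.
- current_moment(): the same for the moment, N m.
- current_width(): opening from 0.0 (shut) to 1.0 (fully open).
Only numpy, scipy, OpenCV 4.12 (cv2) and the standard library are available. Lean on these libraries where they do the work, as an engineer would, in place of code of your own. Each camera call takes 0.05 s, during which the arm holds its last target.

## Working session

There is one attempt and no reset: what is moved stays moved. The work goes in short steps, each a Python script; the robot and the scene stay as the last script left them, time stands still between calls to the robot, and variables do not carry over. Pictures are saved under pics/ and viewed, and the job is handed in when it is done.

```bash
ls; mkdir -p pics; python3 - <<'E'
from plant import *
import cv2,numpy as np
print(current_t(),current_eef_pos(),current_ee_rot(),current_width())
for n in ("side","top","wrist"):
    p=camera(n); cv2.imwrite(f"pics/{n}0.png",p["frame"]); print(n,p["shot"],p["mtx"].round(1).tolist(),np.round(p["distortion"],3),(-p["R"].T@p["t"]).round(3),p["R"].round(2).tolist())
print(current_t())
E
```

```text
pics
0.0 [0.21666852 0.58537131 0.1907348 ] [ 0.69574487  0.12404579  0.69627594 -0.12550513] 0.9966306931728885
side 1 [[393.4, 0.0, 282.1], [0.0, 393.4, 206.2], [0.0, 0.0, 1.0]] [-0.106  0.     0.     0.     0.   ] [ 0.189 -0.689  0.546] [[0.88, -0.48, -0.02], [-0.26, -0.46, -0.85], [0.4, 0.75, -0.53]]
top 2 [[400.3, 0.0, 270.9], [0.0, 400.3, 202.3], [0.0, 0.0, 1.0]] [0.024 0.    0.    0.    0.   ] [0.408 0.012 1.226] [[0.02, -1.0, 0.02], [-0.99, -0.02, -0.15], [0.15, -0.02, -0.99]]
wrist 3 [[334.3, 0.0, 277.9], [0.0, 334.3, 210.9], [0.0, 0.0, 1.0]] [-0.074  0.     0.     0.     0.   ] [0.145 0.612 0.372] [[0.35, 0.94, -0.0], [0.89, -0.33, 0.3], [0.28, -0.11, -0.95]]
0.15
```

View pics/top0.png

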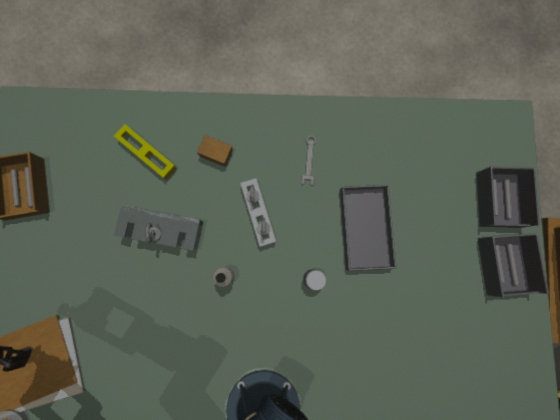

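View pics/side0.png

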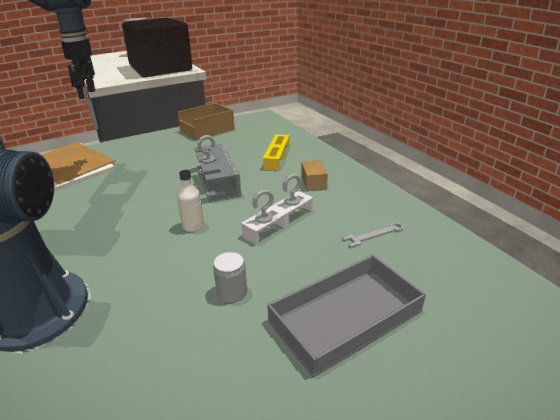

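View pics/wrist0.png

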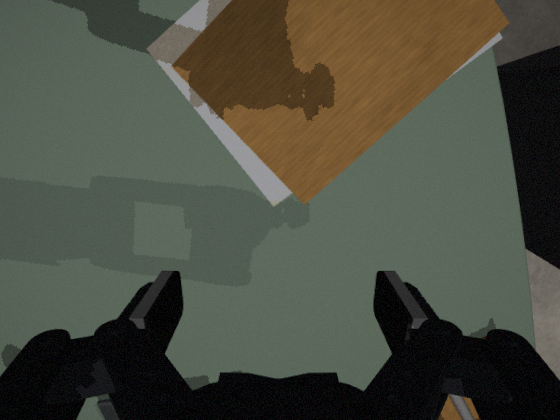

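Top view: silver bar at about (258,213) with two hooks, grey rack (158,228), tray (367,228); bottle (223,277), tin (315,280), carton (214,151), wrench (309,160); the yellow frame (145,152) is the look-alike. Next: detection and triangulation.

```bash
cat > h.py <<'E'
from plant import *
import cv2,numpy as np
from scipy.spatial.transform import Rotation as Rn
def und(p,uv):
    return cv2.undistortPoints(np.array([[uv]],float),p["mtx"],np.array(p["distortion"],float))[0,0]
def ray(p,uv):
    a=und(p,uv); d=p["R"].T@np.array([a[0],a[1],1.]); return -p["R"].T@p["t"], d/np.linalg.norm(d)
def atz(p,uv,z):
    c,d=ray(p,uv); return c+d*(z-c[2])/d[2]
def proj(p,X):
    X=np.atleast_2d(np.array(X,float)); rv,_=cv2.Rodrigues(p["R"])
    return cv2.projectPoints(X,rv,np.array(p["t"],float),p["mtx"],np.array(p["distortion"],float))[0][:,0]
def tri(obs):
    A=np.zeros((3,3));b=np.zeros(3)
    for p,uv in obs:
        c,d=ray(p,uv);M=np.eye(3)-np.outer(d,d);A+=M;b+=M@c
    X=np.linalg.solve(A,b); return X,[np.linalg.norm(proj(p,X)[0]-uv).round(1) for p,uv in obs]
def crop(p,x0,y0,x1,y1,name,s=4):
    cv2.imwrite("pics/"+name,cv2.resize(p["frame"][y0:y1,x0:x1],None,fx=s,fy=s,interpolation=cv2.INTER_CUBIC))
E
python3 - <<'E'
from h import *
import pickle
P={n:camera(n) for n in("side","top")}
pickle.dump(P,open("p0.pkl","wb"))
for l in "hook1_mid hook2_mid bar_mid seat_left seat_middle seat_right parked_mid tray_in bottle_c tin_c carton_c wrench_grip".split():
    r={n:[(np.round(d["centre"],1).tolist(),round(d["confidence"],2)) for d in tip_of(l,P[n])] for n in P}
    print(l,r)
crop(P["top"],100,170,290,270,"ct.png");crop(P["side"],170,120,330,250,"cs.png",5)
print(current_t())
E
```

```text
hook1_mid {'side': [([290.8, 194.6], 0.91)], 'top': [([250.4, 197.1], 0.5)]}
hook2_mid {'side': [([260.2, 213.1], 0.88)], 'top': [([261.4, 230.6], 0.61), ([313.1, 281.6], 0.58)]}
bar_mid {'side': [([278.5, 149.7], 0.73), ([280.5, 218.7], 0.66)], 'top': [([256.3, 214.8], 0.85), ([143.5, 152.9], 0.69)]}
seat_left {'side': [([202.2, 153.8], 0.57), ([204.7, 155.6], 0.36)], 'top': [([129.4, 229.2], 0.7)]}
seat_middle {'side': [([205.8, 162.7], 0.66)], 'top': [([155.7, 231.2], 0.9)]}
seat_right {'side': [([212.5, 171.1], 0.68)], 'top': [([180.9, 237.5], 0.78)]}
parked_mid {'side': [([204.5, 154.8], 0.8), ([280.8, 218.2], 0.34)], 'top': [([149.2, 233.6], 0.6)]}
tray_in {'side': [([347.1, 310.9], 0.81)], 'top': [([363.7, 225.4], 0.92)]}
bottle_c {'side': [([191.5, 199.9], 0.57)], 'top': [([224.0, 275.8], 0.8)]}
tin_c {'side': [([232.0, 278.5], 0.83)], 'top': [([311.2, 278.5], 0.74)]}
carton_c {'side': [([347.0, 316.2], 0.71)], 'top': [([215.7, 150.9], 0.79), ([264.4, 227.4], 0.32)]}
wrench_grip {'side': [([384.2, 231.9], 0.57)], 'top': [([308.8, 150.2], 0.74)]}
1.45
```

View pics/ct.png

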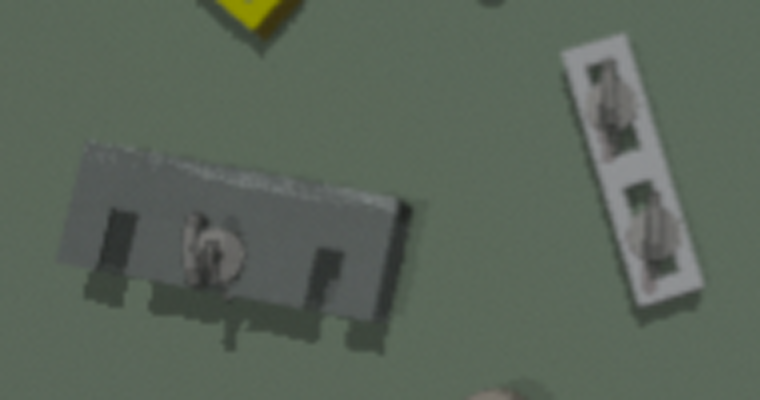

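View pics/cs.png

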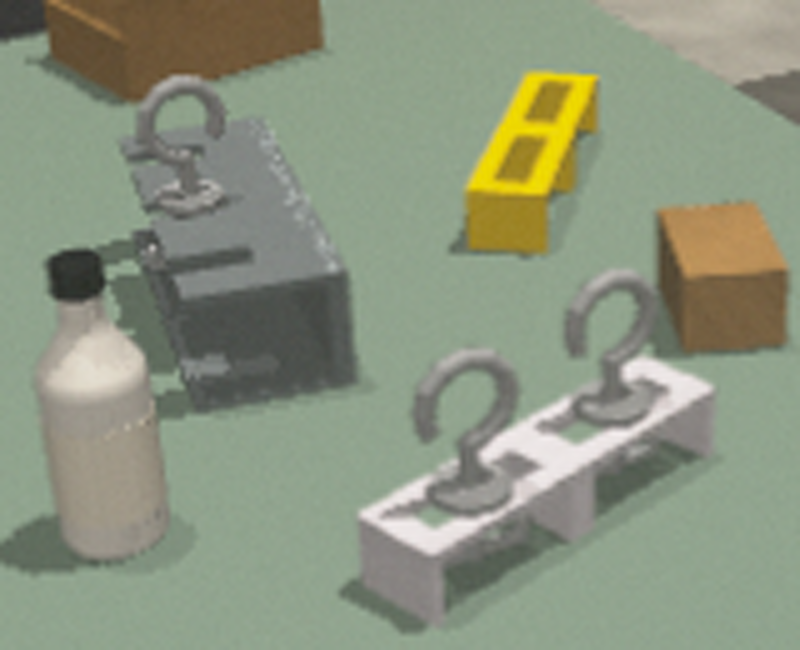

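```bash
python3 - <<'E'
from h import *
import pickle
P=pickle.load(open("p0.pkl","rb"));s,t=P["side"],P["top"]
for n,a,b,z in [("hook1",(290.8,194.6),(250.4,197.1),.06),("hook2",(260.2,213.1),(261.4,230.6),.06),("bar",(280.5,218.7),(256.3,214.8),.02),("sl",(202.2,153.8),(129.4,229.2),.07),("sm",(205.8,162.7),(155.7,231.2),.07),("sr",(212.5,171.1),(180.9,237.5),.07),("park",(204.5,154.8),(149.2,233.6),.09),("tray",(347.1,310.9),(363.7,225.4),.005),("bottle",(191.5,199.9),(224,275.8),.075),("tin",(232,278.5),(311.2,278.5),.04)]:
    X,e=tri([(s,a),(t,b)]); print(n,X.round(3),e,"top@z",atz(t,b,z).round(3),"side@z",atz(s,a,z).round(3))
E
```

```text
hook1 [0.604 0.051 0.055] [np.float64(0.9), np.float64(0.7)] top@z [0.601 0.051 0.06 ] side@z [0.602 0.043 0.06 ]
hook2 [0.504 0.017 0.052] [np.float64(0.3), np.float64(0.2)] top@z [0.503 0.017 0.06 ] side@z [0.5   0.005 0.06 ]
bar [0.56  0.032 0.008] [np.float64(2.1), np.float64(1.7)] top@z [0.554 0.033 0.02 ] side@z [0.557 0.015 0.02 ]
sl [0.496 0.399 0.057] [np.float64(1.1), np.float64(1.1)] top@z [0.498 0.394 0.07 ] side@z [0.485 0.372 0.07 ]
sm [0.487 0.324 0.061] [np.float64(2.7), np.float64(2.7)] top@z [0.494 0.319 0.07 ] side@z [0.474 0.307 0.07 ]
sr [0.476 0.248 0.069] [np.float64(0.9), np.float64(0.8)] top@z [0.478 0.247 0.07 ] side@z [0.473 0.246 0.07 ]
park [0.484 0.335 0.082] [np.float64(0.8), np.float64(0.9)] top@z [0.486 0.332 0.09 ] side@z [0.476 0.317 0.09 ]
tray [ 0.529 -0.296  0.005] [np.float64(0.5), np.float64(0.3)] top@z [ 0.53  -0.297  0.005] side@z [ 0.528 -0.296  0.005]
bottle [0.373 0.119 0.074] [np.float64(0.4), np.float64(0.4)] top@z [0.372 0.119 0.075] side@z [0.374 0.117 0.075]
tin [ 0.369 -0.133  0.027] [np.float64(0.6), np.float64(0.4)] top@z [ 0.368 -0.132  0.04 ] side@z [ 0.366 -0.147  0.04 ]
```

```bash
cat >> h.py <<'E'
def down(deg):
    a=np.radians(deg); c,s=np.cos(a),np.sin(a)
    M=np.array([[0,0,-1],[c,s,0],[s,-c,0]]).T
    q=Rn.from_matrix(M).as_quat(); return np.array([q[3],q[0],q[1],q[2]])
def yaw():
    q=current_ee_rot(); M=Rn.from_quat([q[1],q[2],q[3],q[0]]).as_matrix(); return np.degrees(np.arctan2(M[1,1],M[0,1]))
E
python3 - <<'E'
from h import *
import pickle
print(yaw())
q=current_ee_rot();M=Rn.from_quat([q[1],q[2],q[3],q[0]]).as_matrix();p=camera("wrist")
c=-p["R"].T@p["t"]; print("cam in tool",M.T@(c-current_eef_pos()),"fwd in tool",M.T@p["R"][2])
for pos,ys in (((0.49,0.30,0.25),(-90,-45,0,45,90,135,180)),((0.53,0.03,0.22),(-90,-45,0,45,90,135,180)),((0.53,-0.297,0.1),(-90,-45,0,45,90,135,180))):
    for y in ys:
        j=ik(pos,down(y)); print(pos,y,None if j is None else np.round(j,2))
E
```

```text
69.66915100431257
cam in tool [-0.18123489 -0.00019268 -0.07682456] fwd in tool [ 9.53545872e-01 -2.66257343e-04  3.01247737e-01]
(0.49, 0.3, 0.25) -90 [ 0.35  0.4   1.49 -0.    1.25  1.93]
(0.49, 0.3, 0.25) -45 [ 0.35  0.4   1.49 -0.    1.25  1.14]
(0.49, 0.3, 0.25) 0 [ 0.35  0.4   1.49 -0.    1.25  0.35]
(0.49, 0.3, 0.25) 45 [ 0.35  0.4   1.49 -0.    1.25 -0.43]
(0.49, 0.3, 0.25) 90 [ 0.35  0.4   1.49 -0.    1.25 -1.22]
(0.49, 0.3, 0.25) 135 [ 0.35  0.4   1.49 -0.    1.25 -2.  ]
(0.49, 0.3, 0.25) 180 [ 0.35  0.4   1.49 -0.    1.25 -2.79]
(0.53, 0.03, 0.22) -90 [-0.15  0.37  1.63 -0.    1.14  1.42]
(0.53, 0.03, 0.22) -45 [-0.15  0.37  1.63 -0.    1.14  0.63]
(0.53, 0.03, 0.22) 0 [-0.15  0.37  1.63 -0.    1.14 -0.15]
(0.53, 0.03, 0.22) 45 [-0.15  0.37  1.63 -0.    1.14 -0.94]
(0.53, 0.03, 0.22) 90 [-0.15  0.37  1.63 -0.    1.14 -1.72]
(0.53, 0.03, 0.22) 135 [-0.15  0.37  1.63 -0.    1.14 -2.51]
(0.53, 0.03, 0.22) 180 None
(0.53, -0.297, 0.1) -90 [-0.69  0.62  1.56 -0.    0.96  0.88]
(0.53, -0.297, 0.1) -45 [-0.69  0.62  1.56 -0.    0.96  0.09]
(0.53, -0.297, 0.1) 0 [-0.69  0.62  1.56 -0.    0.96 -0.69]
(0.53, -0.297, 0.1) 45 [-0.69  0.62  1.56 -0.    0.96 -1.48]
(0.53, -0.297, 0.1) 90 [-0.69  0.62  1.56 -0.    0.96 -2.27]
(0.53, -0.297, 0.1) 135 None
(0.53, -0.297, 0.1) 180 [-0.69  0.62  1.56 -0.    0.96  2.45]
```

```bash
python3 - <<'E'
from h import *
import pickle
move_to((0.43,0.32,0.25),down(90)); a=camera("wrist"); print(current_t())
R={l:[(np.round(d["centre"],1).tolist(),round(d["confidence"],2)) for d in tip_of(l,a)] for l in("seat_left","seat_middle","seat_right","parked_mid")}
print(R)
for l,z in(("seat_left",.07),("seat_middle",.07),("seat_right",.07),("parked_mid",.09)):
    if R[l]: print(l,atz(a,R[l][0][0],z).round(4))
move_to((0.49,0.035,0.25),down(90)); b=camera("wrist"); print(current_t())
R={l:[(np.round(d["centre"],1).tolist(),round(d["confidence"],2)) for d in tip_of(l,b)] for l in("hook1_mid","hook2_mid","bar_mid")}
print(R)
for l,z in(("hook1_mid",.06),("hook2_mid",.06),("bar_mid",.02)):
    for d in R[l]: print(l,atz(b,d[0],z).round(4))
o=outline_of("bar_mid",b); print([(x["rect"],x["confidence"]) for x in o])
pickle.dump((a,b,[x["region"] for x in o]),open("p1.pkl","wb"))
cv2.imwrite("pics/wa.png",a["frame"]);cv2.imwrite("pics/wb.png",b["frame"])
E
```

```text
2.85
{'seat_left': [([341.4, 235.2], 0.77)], 'seat_middle': [([275.5, 221.9], 0.85), ([210.9, 218.1], 0.44)], 'seat_right': [([210.7, 213.2], 0.62)], 'parked_mid': [([276.4, 233.8], 0.89)]}
seat_left [0.4963 0.3942 0.07  ]
seat_middle [0.4799 0.3176 0.07  ]
seat_right [0.4695 0.2438 0.07  ]
parked_mid [0.4867 0.3187 0.09  ]
4.2167
{'hook1_mid': [([282.8, 271.2], 0.82), ([465.3, 164.5], 0.62)], 'hook2_mid': [([256.1, 193.1], 0.69)], 'bar_mid': [([504.9, 332.3], 0.75), ([274.0, 224.3], 0.69)]}
hook1_mid [0.6086 0.0418 0.06  ]
hook1_mid [0.4745 0.2501 0.06  ]
hook2_mid [0.5089 0.0107 0.06  ]
bar_mid [0.739  0.3859 0.02  ]
bar_mid [0.5613 0.0306 0.02  ]
[([227.2, 142.9, 311.8, 303.3], 0.97), ([445.4, 278.7, 556.1, 367.3], 0.79)]
```

View pics/wa.png

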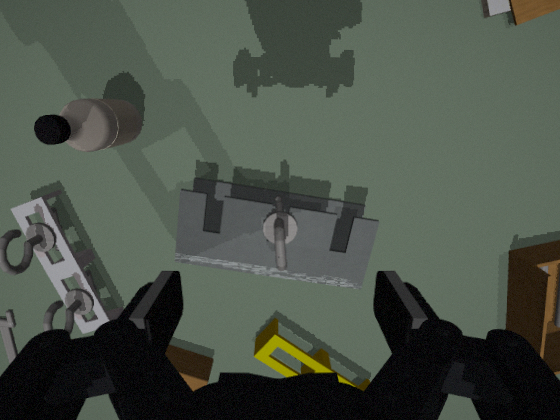

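View pics/wb.png

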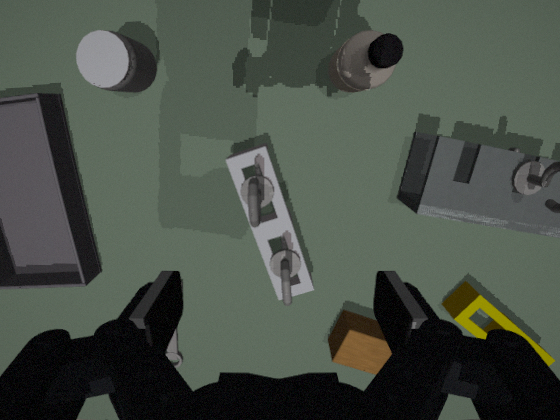

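```bash
python3 - <<'E'
from h import *
import pickle
a,b,_=pickle.load(open("p1.pkl","rb"))
crop(b,200,130,340,310,"cb.png",4.4 and 3.3);crop(a,0,180,140,340,"ca.png",3.7);crop(b,205,135,325,225,"cb2.png",6)
E
```

```text
(no output)
```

View pics/cb.png

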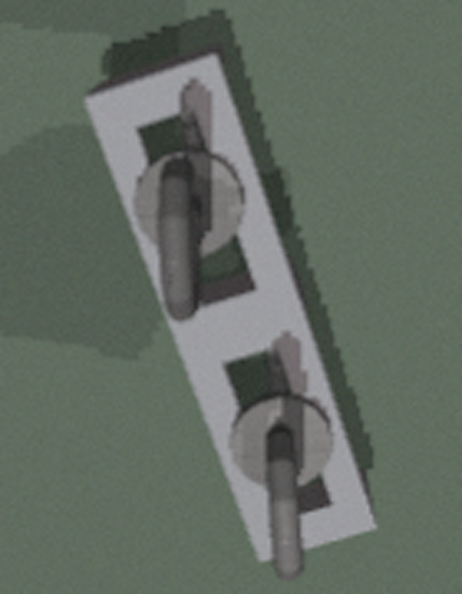

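View pics/ca.png

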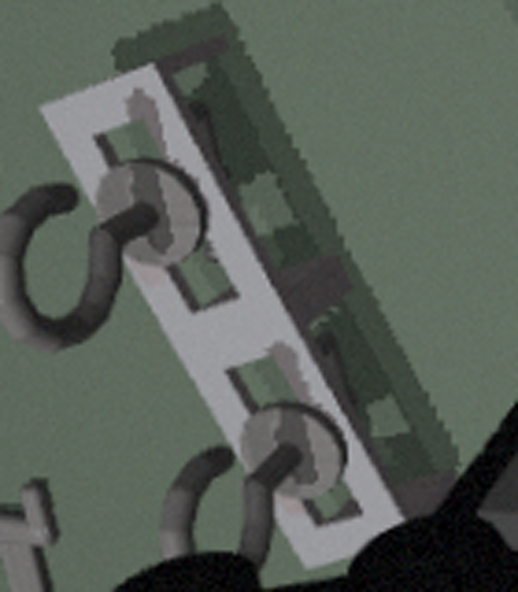

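View pics/cb2.png

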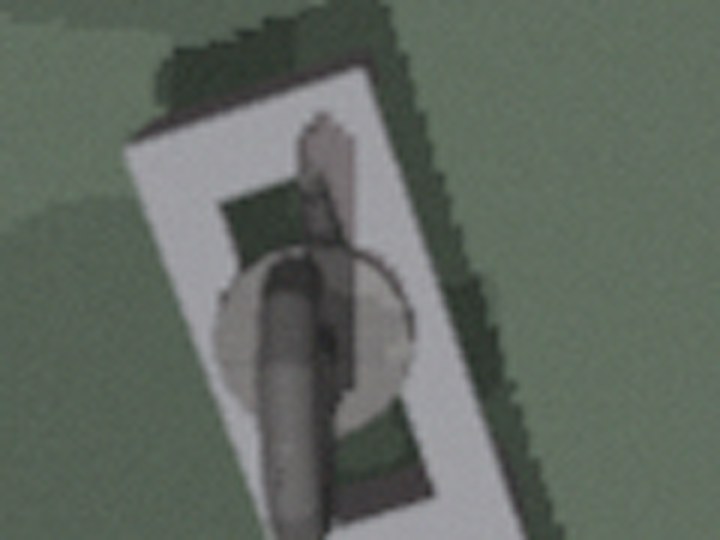

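```bash
cat >> h.py <<'E'
def barpose(p,uvs,z):
    X=np.array([atz(p,u,z)[:2] for u in uvs]); return X
def hookpts(xy,zm,yawd):
    """dict of polylines in world for hook"""
    a=np.radians(yawd);c,s=np.cos(a),np.sin(a)
    W=lambda L:np.array([[xy[0]+c*x-s*y,xy[1]+s*x+c*y,zm+z] for x,y,z in L])
    th=np.radians(np.linspace(-90,-360-10,30))
    D={}
    D["crook"]=W([(.022*np.cos(t),0,.030+.022*np.sin(t)) for t in th])
    t2=np.linspace(0,2*np.pi,40)
    D["collar"]=W([(.02*np.cos(t),.02*np.sin(t),-.014) for t in t2])
    D["prong"]=W([(-.027,0,-.040),(-.027,0,-.053),(.027,0,-.053),(.027,0,-.040)])
    D["shank"]=W([(0,0,.008),(0,0,-.053)])
    return D
COL={"crook":(0,0,255),"collar":(0,255,255),"prong":(255,0,255),"shank":(255,128,0)}
def overlay(p,x0,y0,x1,y1,name,s,hooks=(),bars=(),polys=()):
    im=cv2.resize(p["frame"][y0:y1,x0:x1],None,fx=s,fy=s,interpolation=cv2.INTER_CUBIC)
    im=cv2.convertScaleAbs(im,alpha=1.4)
    def dr(X,col):
        q=((proj(p,X)+0.5-[x0,y0])*s-0.5); cv2.polylines(im,[np.round(q).astype(int).reshape(-1,1,2)],False,col,1)
    for h in hooks:
        for k,v in hookpts(*h).items(): dr(v,COL[k])
    for (cx,cy,yd,z) in bars:
        a=np.radians(yd);R2=np.array([[np.cos(a),-np.sin(a)],[np.sin(a),np.cos(a)]])
        def rect(x0_,hx,hy):
            L=np.array([(x0_-hx,-hy),(x0_+hx,-hy),(x0_+hx,hy),(x0_-hx,hy),(x0_-hx,-hy)]); return np.c_[L@R2.T+[cx,cy],np.full(5,z)]
        for r in((0,.1,.025),(.048,.036,.011),(-.048,.036,.011)): dr(rect(*r),(0,255,0))
    for X in polys: dr(np.array(X),(255,255,0))
    cv2.imwrite("pics/"+name,im)
E
python3 - <<'E'
from h import *
import pickle
a,b,_=pickle.load(open("p1.pkl","rb"))
from scipy.optimize import least_squares
uv=np.array([(85,97),(215,55),(375,525),(262,560)])/3.3+[200,130]-.4
X=barpose(b,uv,.04); print(X.round(4).tolist(),[np.linalg.norm(X[i]-X[i-1]).round(4) for i in range(4)])
L=np.array([(-.1,-.025),(-.1,.025),(.1,.025),(.1,-.025)])
def f(v):
    c,s=np.cos(v[2]),np.sin(v[2]);return ((L@np.array([[c,s],[-s,c]])+v[:2])-X).ravel()
r=least_squares(f,[.56,.03,.3]);v=r.x;print(v[:2],np.degrees(v[2]),np.abs(r.fun).max())
yd=np.degrees(v[2]);e=np.array([np.cos(v[2]),np.sin(v[2])])*.048
h1,h2=v[:2]+e,v[:2]-e;print(h1,h2)
B=[(v[0],v[1],yd,.04)]
for y in (180,105):
    H=[(h1,.06,y),(h2,.06,y)]
    overlay(b,205,130,335,310,f"ob{y}.png",3.3,H,B); overlay(a,0,180,140,340,f"oa{y}.png",3.7,H,B)
cv2.imwrite("pics/ov.png",np.hstack([cv2.resize(np.hstack([cv2.imread(f"pics/o{k}{y}.png") if k=="b" else cv2.resize(cv2.imread(f"pics/oa{y}.png"),(520,594)) for k in "ba"]),(400*2-20,500))[:, :] for y in (180,)]))
print([cv2.imread(f"pics/o{k}180.png").shape for k in "ab"])
E
```

```text
[[0.4727, -0.0261], [0.458, 0.0204], [0.6452, 0.0828], [0.6615, 0.0372]] [np.float64(0.1991), np.float64(0.0487), np.float64(0.1974), np.float64(0.0484)]
[0.5593548  0.02857875] 18.502723104884126 0.0014038789392378237
[0.60487361 0.04381154] [0.51383598 0.01334596]
[(592, 518, 3), (594, 429, 3)]
```

View pics/ob180.png

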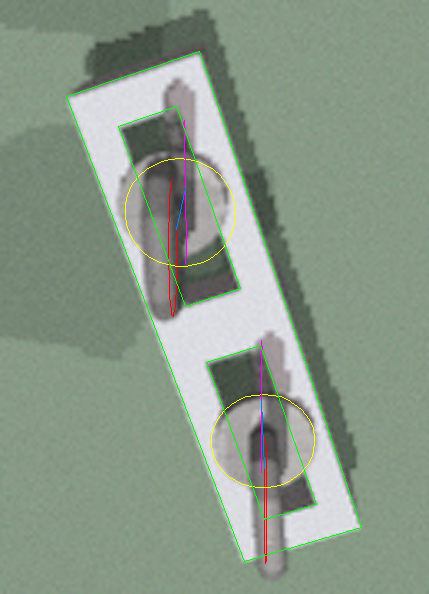

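View pics/oa180.png

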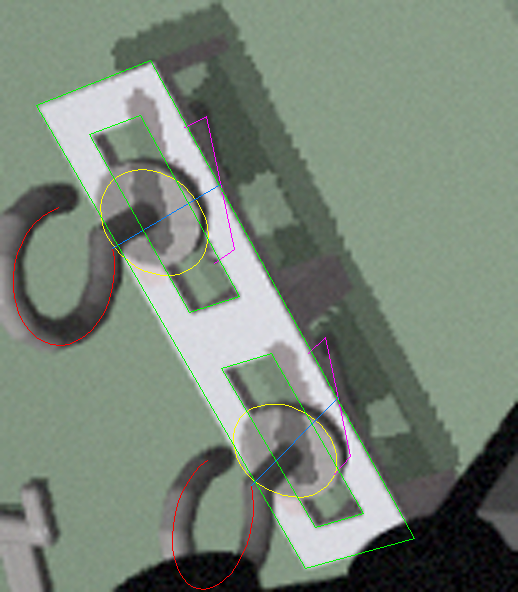

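View pics/ob105.png

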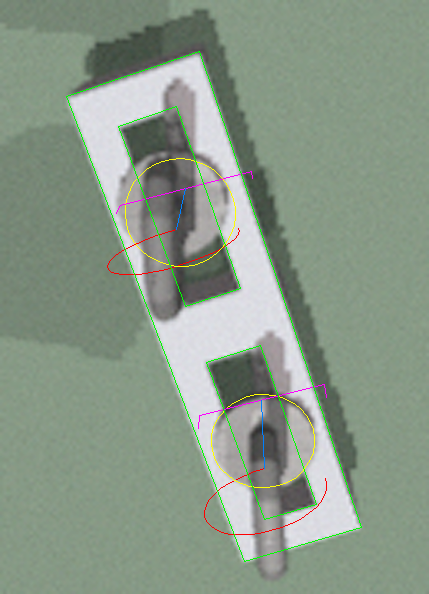

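```bash
cat >> h.py <<'E'
def render(p,xy,zm,yd,parts=("crook","collar","shank"),s=4):
    """hook silhouette mask at s x res"""
    D=hookpts(xy,zm,yd); m=np.zeros((420*s,560*s),np.uint8)
    q=lambda X:np.round((proj(p,X)+.5)*s*8-4).astype(int).reshape(-1,1,2)
    def tube(X,d):
        X=np.array(X)
        for i in range(len(X)-1):
            dist=np.linalg.norm(p["R"]@X[i]+p["t"]); w=max(1,int(round(d*p["mtx"][0,0]/dist*s)))
            k=q(X[i:i+2]); cv2.line(m,tuple(map(int,k[0,0])),tuple(map(int,k[1,0])),255,w,cv2.LINE_8,3)
    if "crook" in parts: tube(D["crook"],.010)
    if "shank" in parts: tube(D["shank"][[0,0]]-[[0,0,0],[0,0,.025]],.010)
    if "collar" in parts:
        c=D["collar"]; h=cv2.convexHull(np.vstack([q(c),q(c-[0,0,.006])]).astype(np.int32)); cv2.fillConvexPoly(m,h,255,cv2.LINE_8,3)
    return cv2.resize(m,(560,420),interpolation=cv2.INTER_AREA)/255.
def fithook(obs,x0,zm):
    """obs list of (pic,mask)"""
    from scipy.optimize import minimize
    def cost(v):
        t=0
        for p,m in obs:
            r=render(p,v[:2]/100,zm,v[2]*10); t-= np.minimum(r,m).sum()/np.maximum(r,m).sum()
        return t
    best=None
    for y in x0[2]:
        r=minimize(cost,[x0[0]*100,x0[1]*100,y/10],method="Nelder-Mead",options=dict(initial_simplex=[[x0[0]*100+a,x0[1]*100+b,y/10+c] for a,b,c in((0,0,0),(.5,0,0),(0,.5,0),(0,0,1.5))],xatol=.01,fatol=1e-3))
        if best is None or r.fun<best.fun: best=r
    return best.x*[.01,.01,10],-best.fun/len(obs)
E
cat > s.py <<'E'
from h import *
import pickle
a,b,_=pickle.load(open("p1.pkl","rb")); P=pickle.load(open("p0.pkl","rb"))
M={}
top=camera("top")
for n,p in(("a",a),("b",b),("top",top)):
    o=outline_of("hook1_mid",p); M[n]=[(x["rect"],x["confidence"],x["region"]) for x in o]
    for x in o: print(n,np.round(x["rect"],0),round(x["confidence"],2))
pickle.dump((top,M),open("p2.pkl","wb")); print(current_t())
E
python3 s.py
```

```text
a [ 40. 269.  96. 334.] 0.67
a [172. 177. 379. 293.] 0.35
a [  0. 208.  58. 273.] 0.33
b [270. 236. 301. 306.] 0.78
b [ 75.  30. 158.  93.] 0.49
b [165. 284. 183. 371.] 0.35
4.6167
```

```bash
cat > s.py <<'E'
from h import *
import pickle
a,b,_=pickle.load(open("p1.pkl","rb")); top,M=pickle.load(open("p2.pkl","rb"))
side=camera("side")
for n,p,ls in(("b",b,("hook2_mid",)),("top",top,("hook2_mid",)),("side",side,("hook1_mid","hook2_mid")),("b",b,("parked_mid",)),("a",a,("parked_mid",))):
  for l in ls:
    try: o=outline_of(l,p)
    except Exception as e: print(e); continue
    M.setdefault(n,[]); M[n]+=[(x["rect"],x["confidence"],x["region"]) for x in o]
    for x in o: print(n,l,np.round(x["rect"],0),round(x["confidence"],2))
pickle.dump((top,side,M),open("p3.pkl","wb")); print(current_t())
E
python3 s.py
```

```text
b hook2_mid [239. 164. 273. 229.] 0.65
side hook1_mid [284. 173. 302. 216.] 0.58
side hook2_mid [251. 192. 275. 232.] 0.62
b parked_mid [505. 147. 560. 213.] 0.57
a parked_mid [260. 196. 298. 273.] 0.76
4.9667
```

```bash
cat > s.py <<'E'
from h import *
import pickle
a,b,_=pickle.load(open("p1.pkl","rb")); top,side,M=pickle.load(open("p3.pkl","rb"))
PP=dict(a=a,b=b,top=top,side=side)
def get(n,l,t):
    return [(PP[n],m) for r,c,m in M[n] if abs(r[0]-l)<3 and abs(r[1]-t)<3][:1]
h1=get("a",40,269)+get("b",270,236)+get("side",284,173)
h2=get("a",0,208)+get("b",239,164)+get("side",251,192)
pk=get("b",505,147)+get("a",260,196)
print(len(h1),len(h2),len(pk))
for n,o,x0,z in(("h1",h1,(.605,.044,(150,180,210)),.06),("h2",h2,(.51,.013,(150,180,210)),.06),("pk",pk,(.487,.32,(150,180,210)),.09)):
    print(n,fithook(o,x0,z))
    if n!="pk":
        print("  b+side",fithook(o[1:],x0,z)," a+b",fithook(o[:2],x0,z))
E
python3 s.py
```

```text
3 3 2
h1 (array([6.06367745e-01, 4.44106856e-02, 1.83583033e+02]), np.float64(0.7505256322350823))
  b+side (array([6.06041897e-01, 4.37442140e-02, 1.86719312e+02]), np.float64(0.7916338476194937))  a+b (array([6.05872220e-01, 4.46496102e-02, 1.83655936e+02]), np.float64(0.771751655449576))
h2 (array([5.10751500e-01, 1.03573839e-02, 1.80851796e+02]), np.float64(0.7920920715590625))
  b+side (array([5.10396087e-01, 1.01871384e-02, 1.81303354e+02]), np.float64(0.7850475245112515))  a+b (array([5.10601024e-01, 1.06092254e-02, 1.79640225e+02]), np.float64(0.8574504507643745))
pk (array([  0.48577748,   0.32218442, 183.07817633]), np.float64(0.790120846337031))
```

```bash
cat > s.py <<'E'
from h import *
import pickle
a,b,_=pickle.load(open("p1.pkl","rb")); top,side,M=pickle.load(open("p3.pkl","rb"))
H=[((.606,.0444),.06,183.6),((.5107,.0104),.06,181)]
H2=[((.606,.0444),.06,183.6+75),((.5107,.0104),.06,181+75)]
B=[(.5594,.0286,18.5,.04),(.5594,.0286,18.5,.0)]
overlay(side,235,165,325,245,"os1.png",6,H,B);overlay(side,235,165,325,245,"os2.png",6,(),())
cv2.imwrite("pics/os.png",cv2.resize(np.vstack([cv2.imread("pics/os1.png"),cv2.imread("pics/os2.png")]),None,fx=.62*1,fy=.62))
crop(side,235,165,325,245,"os2.png",8)
overlay(side,235,165,325,245,"os1.png",8,H,B)
E
python3 s.py
```

```text
(no output)
```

View pics/os1.png

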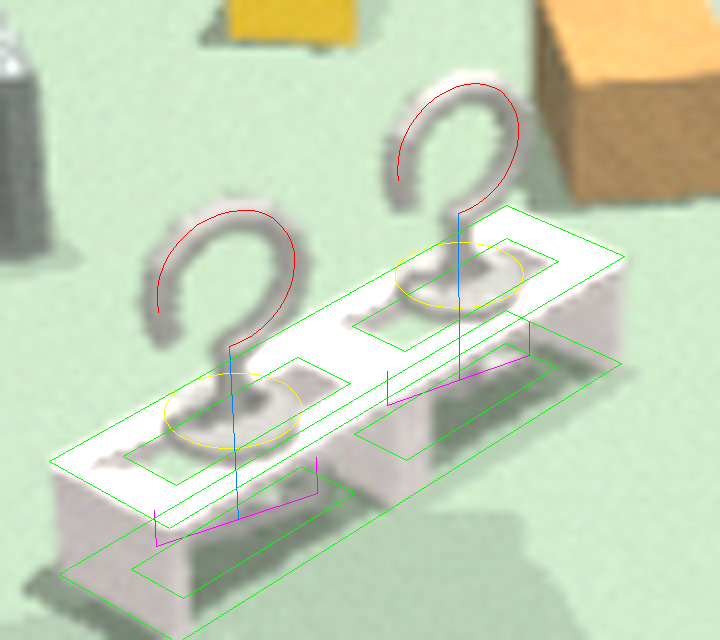

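View pics/os2.png

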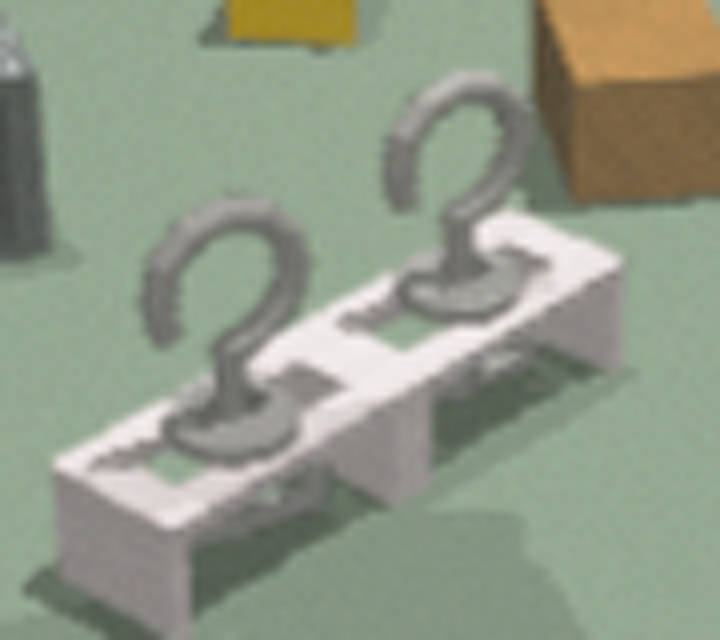

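The hooks' crooks and the prongs I can see both point at about 181–184° azimuth, and the bar lies at 18.5°. That puts the prongs only about 15–18° off the slot, not the stated 50–130°, so I'll check with a contact-limited lift. Next is the rack pose.

```bash
cat > s.py <<'E'
from h import *
import pickle
from scipy.optimize import least_squares
a,b,_=pickle.load(open("p1.pkl","rb"))
uv=np.array([(181,190),(378,219.5),(361,287),(176,257)],float)  # front-right, front-left, back-left, back-right
X=np.array([atz(a,u,.07)[:2] for u in uv]); print(X.round(4).tolist(),[np.linalg.norm(X[i]-X[i-1]).round(4) for i in range(4)])
L=np.array([(-.022,-.115),(-.022,.115),(.068,.115),(.068,-.115)])
f=lambda v:((L@np.array([[np.cos(v[2]),np.sin(v[2])],[-np.sin(v[2]),np.cos(v[2])]])+v[:2])-X).ravel()
v=least_squares(f,[.48,.32,-.17]).x; print(v[:2],np.degrees(v[2]),np.abs(f(v)).max())
R2=np.array([[np.cos(v[2]),-np.sin(v[2])],[np.sin(v[2]),np.cos(v[2])]])
W=lambda L:np.c_[np.array(L)@R2.T+v[:2],np.full(len(L),.07)]
polys=[W(list(L)+[L[0]])]+[W([(-.022,y-.01),(.023,y-.01),(.023,y+.01),(-.022,y+.01)]) for y in(-.075,0,.075)]
print("right",W([(0,-.075)]),"left",W([(0,.075)]))
overlay(a,160,150,400,310,"or.png",3.3,[((.4858,.3222),.09,183)],(),polys)
overlay(b,380,110,560,260,"or2.png",4,[((.4858,.3222),.09,183)],(),polys)
E
python3 s.py
```

```text
[[0.4423, 0.2119], [0.477, 0.4354], [0.565, 0.4227], [0.5246, 0.1986]] [np.float64(0.0834), np.float64(0.2262), np.float64(0.0888), np.float64(0.2278)]
[0.47952143 0.32092686] -9.425965324729038 0.0032934552534658046
right [[0.46723845 0.2469395  0.07      ]] left [[0.49180441 0.39491421 0.07      ]]
```

View pics/or.png

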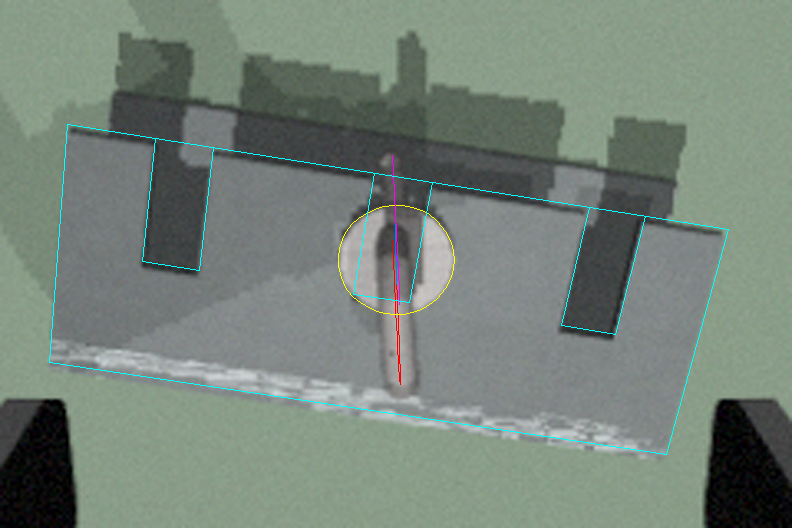

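View pics/or2.png

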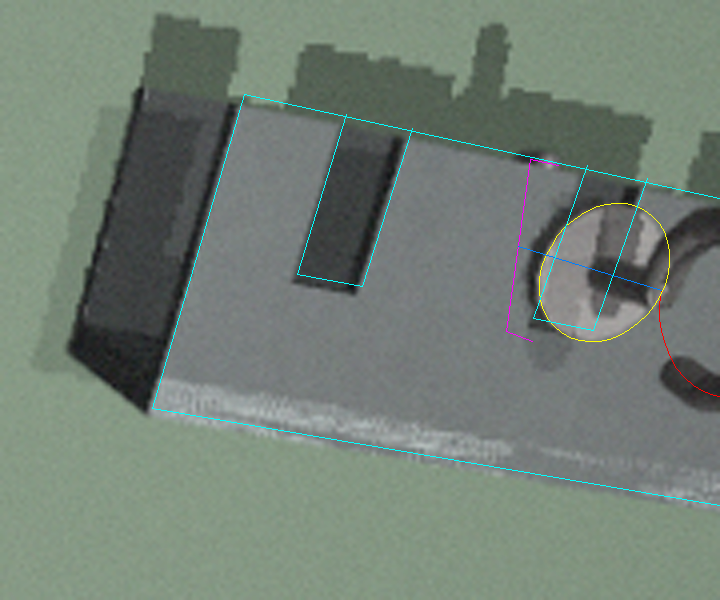

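Measured: rack at −9.6°, right seat (0.470, 0.246), left seat (0.494, 0.3945). The frame I'm using is the silver bar at wrist pixel (270,225), not the yellow one at (500,325): it is silver and holds both hooks, and the enlarged crop confirms that. I'll start with hook2.

```bash
cat > s.py <<'E'
from h import *
hx,hy,hyaw=.5107,.0104,181.0
Y=hyaw-90
grip(0.45,40)
move_to((hx,hy,.16),down(Y)); print(current_t())
move_linear((hx,hy,.093),velocity=.12)
grip(0.0,40); print("w",current_width(),current_t(),current_eef_pos().round(4),yaw())
c=move_linear((hx,hy,.098),velocity=.05,contact_N=15); print("lift5",c,current_force().round(1))
b=camera("wrist");cv2.imwrite("pics/g1.png",b["frame"])
E
python3 s.py
```

```text
5.9583
w -0.002710016827784096 7.1167 [0.5108 0.0104 0.0932] 90.99548907142754
lift5 False [ 0.9 -0.2  1. ]
```

View pics/g1.png

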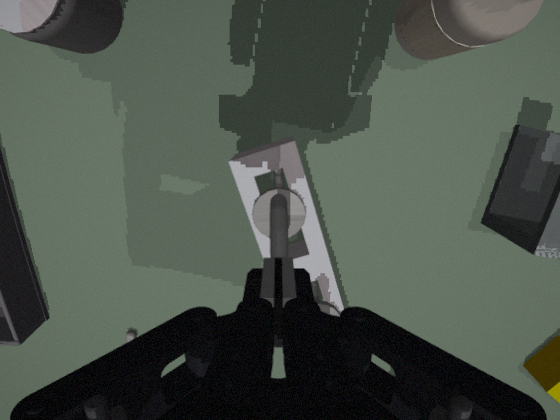

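```bash
cat > s.py <<'E'
from h import *
print(current_eef_pos(),current_width(),current_force())
s=camera("side");crop(s,210,100,340,250,"g2.png",5);t=camera("top");crop(t,200,150,310,270,"g3.png",5)
E
python3 s.py
```

```text
[0.51089066 0.01036126 0.09824568] 0.0006981600439099125 [-0.44125143  0.24463234 -0.00166754]
```

View pics/g2.png

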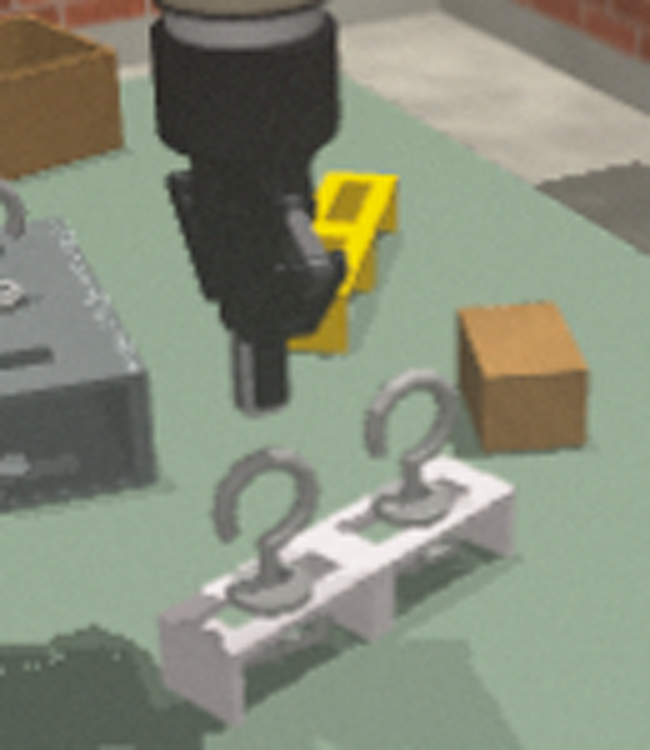

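```bash
python3 -c "
import cv2
im=cv2.imread('pics/g1.png');cv2.imwrite('pics/g1c.png',cv2.resize(im[130:350,200:370],None,fx=3.5,fy=3.5/1.3,interpolation=cv2.INTER_CUBIC))"
```

```text
(no output)
```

View pics/g1c.png

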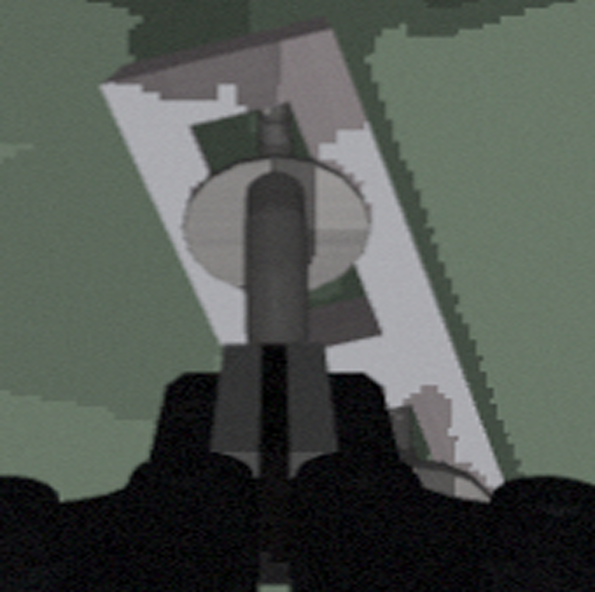

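```bash
cat > s.py <<'E'
from h import *
s=camera("side");t=camera("top");w=camera("wrist")
X=current_eef_pos()
for p in(s,t,w): print(proj(p,X)[0].round(1), "hookmid", proj(p,(.5107,.0104,.06))[0].round(1), (-p["R"].T@p["t"]).round(3))
# where ray through finger tip in side
for z in (.06,.1,.15,.2): print(z,atz(s,(261,182),z).round(3))
print(current_q().round(3),current_t())
crop(t,200,150,310,270,"g3.png",5)
E
python3 s.py
```

```text
[262.7 196.5] hookmid [263.4 210.7] [ 0.189 -0.689  0.546]
[263.7 226.9] hookmid [263.6 228. ] [0.408 0.012 1.226]
[278.4 242.9] hookmid [278.3 221.6] [0.434 0.009 0.279]
0.06 [0.567 0.139 0.06 ]
0.1 [0.536 0.071 0.1  ]
0.15 [ 0.497 -0.014  0.15 ]
0.2 [ 0.458 -0.099  0.2  ]
[-0.199  0.517  1.806  0.     0.818 -1.787] 7.6667
```

View pics/g3.png

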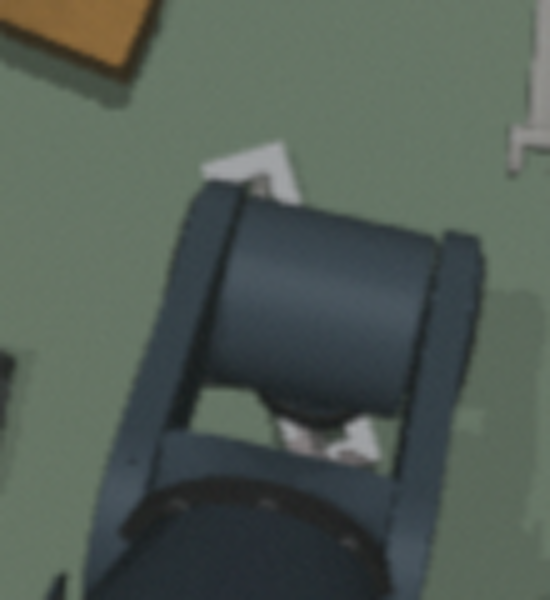

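```bash
cat > s.py <<'E'
from h import *
import pickle
s=camera("side");w=camera("wrist");X=current_eef_pos()
for k in(0,.01,.02,.03,.035,.04,.05): print(k,proj(w,X+[0,0,k])[0].round(1),proj(s,X+[0,0,k])[0].round(1))
s0=pickle.load(open("p0.pkl","rb"))["side"]
X0=np.array([.21667,.58537,.19073])
for k in(0,.02,.035,.05): print(k,proj(s0,X0+[0,0,k])[0].round(1))
crop(s0,40,40,140,130,"g4.png",6)
overlay(s,230,150,300,250,"g5.png",6,[((.5107,.0104),.06,181)],(),[[X,X+[0,0,.03]]])
E
python3 s.py
```

```text
0 [278.4 242.9] [262.7 196.5]
0.01 [278.4 249.9] [262.5 192.7]
0.02 [278.4 257.6] [262.3 188.8]
0.03 [278.4 266.3] [262.1 184.9]
0.035 [278.4 271. ] [262.  182.9]
0.04 [278.5 275.9] [261.9 180.9]
0.05 [278.5 286.8] [261.7 176.9]
0 [ 91.7 112.2]
0.02 [ 90.1 105.8]
0.035 [ 88.9 101. ]
0.05 [87.7 96.1]
```

View pics/g4.png

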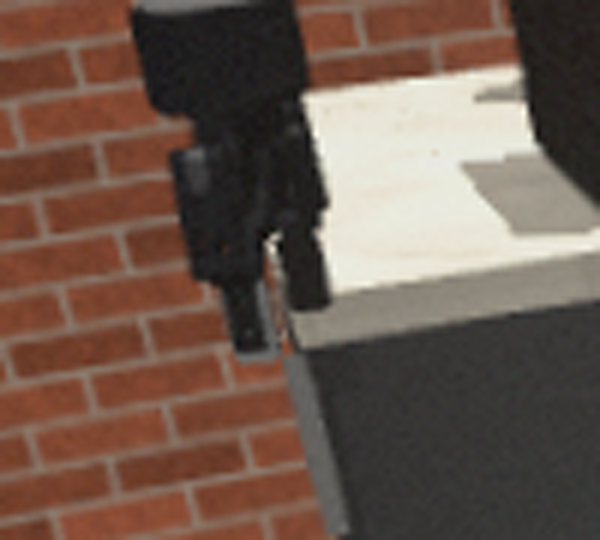

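View pics/g5.png

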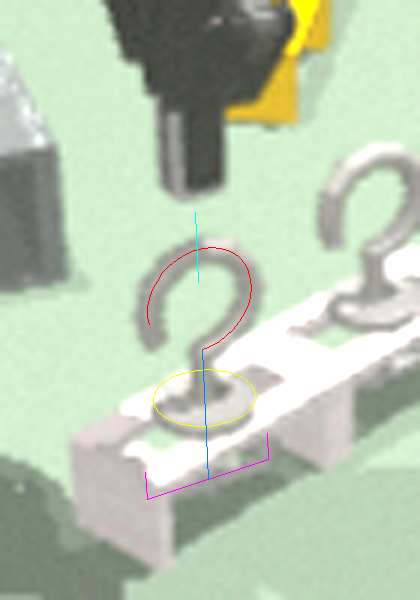

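The closed gripper missed the hook. In the side view the fingertips show at (261,182), but the reported TCP projects to (262.7,196.5). So the fingertips really end about 32 mm behind the reported TCP. Going 32 mm lower is safe in either case, so I'll compensate and check the grip width.

```bash
cat > s.py <<'E'
from h import *
hx,hy=.5107,.0104
grip(0.45,40)
c=move_linear((hx,hy,.063),velocity=.1,contact_N=10); print(c)
grip(0.0,40); print("w",current_width(),current_t(),current_eef_pos().round(4),current_force().round(1))
s=camera("side");crop(s,210,100,340,250,"g6.png",4);s=camera("wrist");crop(s,200,130,370,350,"g7.png",2.7)
E
python3 s.py
```

```text
False
w 0.09561704092461158 9.0833 [0.5113 0.0104 0.0637] [ 0.7 -0.1  3.9]
```

View pics/g6.png

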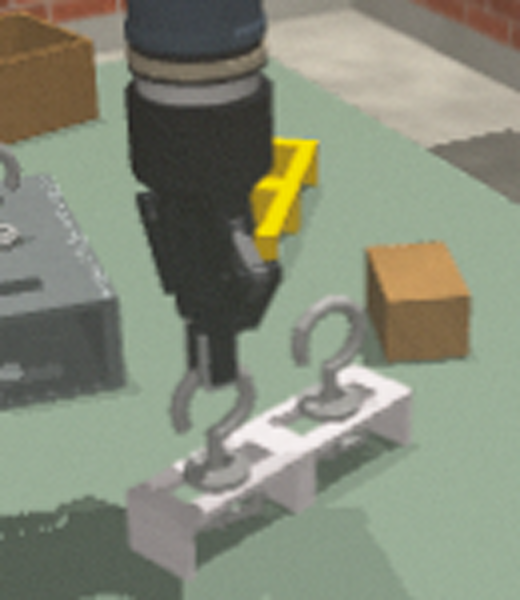

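View pics/g7.png

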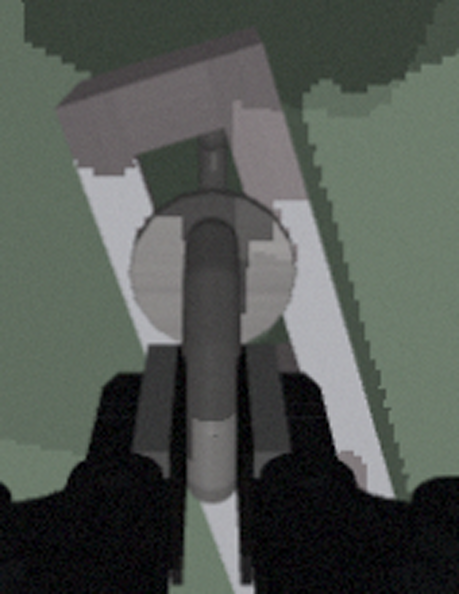

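The crook is gripped (width 0.096), and the prong in the slot is visible at crop (210,160). Next: lift 5 mm, twist to the slot axis, centre it, and lift out with a contact stop.

```bash
cat > s.py <<'E'
from h import *
x,y,z=current_eef_pos(); 
c=move_linear((x,y,z+.005),velocity=.04,contact_N=15); print(c,current_force().round(1))
move_linear((.5138,.0133,z+.005),velocity=.02,attitude=down(108.5)); print(yaw(),current_force().round(1),current_t(),current_width())
w=camera("wrist");crop(w,200,130,370,350,"g8.png",2.7)
E
python3 s.py
```

```text
False [ 0.4  0.5 -1.8]
108.38704251744296 [-0.2  0.4 -2. ] 9.9333 0.09926971191669032
```

View pics/g8.png

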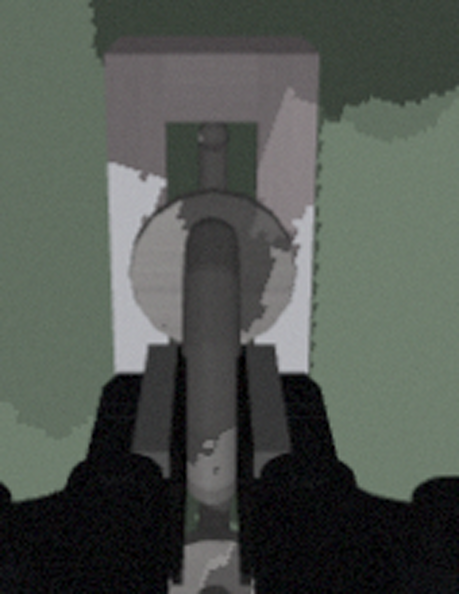

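```bash
cat > s.py <<'E'
from h import *
x,y,z=current_eef_pos(); 
c=move_linear((x,y,.125),velocity=.08,contact_N=12); print(c,current_force().round(1),current_width())
if not c:
    move_linear((x,y,.22),velocity=.25)
    u=np.array([.986,-.1668]); S=np.array([.4697,.2465])+.003*u; A=S-.072*u
    move_to((*A,.21),down(80.4)); print(current_t())
    move_linear((*A,.1010),velocity=.2); print(current_t(),current_force().round(1),current_eef_pos().round(4),yaw())
    w=camera("wrist");cv2.imwrite("pics/i1.png",w["frame"]); s=camera("side");crop(s,160,90,300,240,"i2.png",4)
E
python3 s.py
```

```text
False [ 0.3 -0.1 -2.6] 0.09592349519504807
12.425
13.1167 [ 0.1  0.  -2.4] [0.4029 0.2577 0.1013] 80.33129144679562
```

View pics/i1.png

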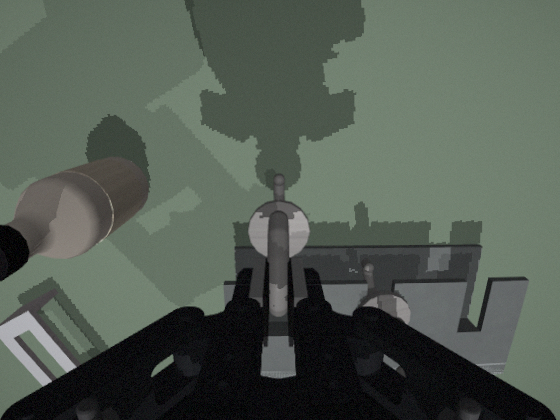

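View pics/i2.png

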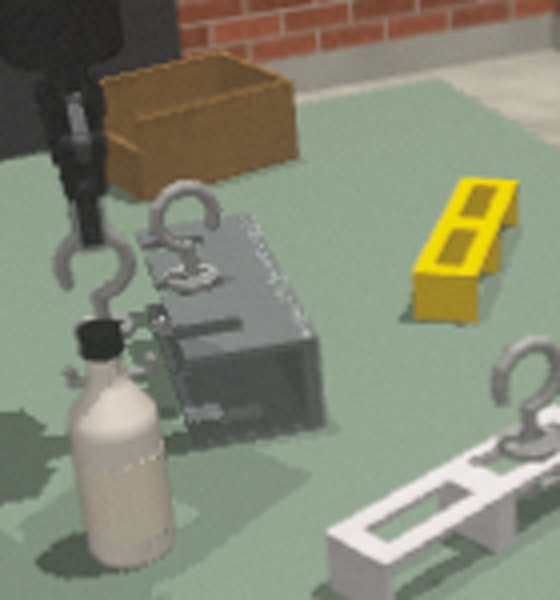

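```bash
cat > s.py <<'E'
from h import *
u=np.array([.986,-.1668]); S=np.array([.4697,.2465])+.003*u
c=move_linear((*S,.1010),velocity=.07,contact_N=8); print(c,current_force().round(1),current_eef_pos().round(4),current_t(),current_width())
w=camera("wrist");cv2.imwrite("pics/i3.png",w["frame"]); s=camera("side");crop(s,160,90,300,240,"i4.png",4)
E
python3 s.py
```

```text
False [ 0.2 -0.5 -2.1] [0.4719 0.246  0.1009] 14.3917 0.09762467143986094
```

View pics/i3.png

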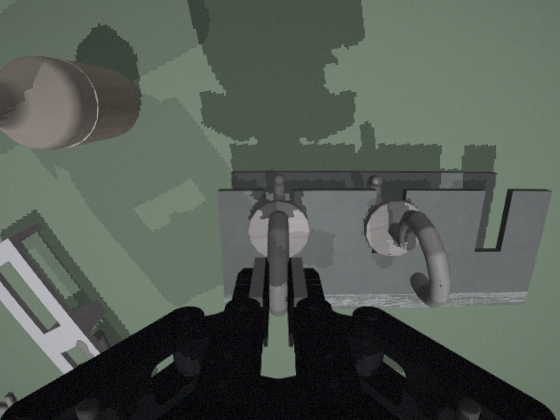

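View pics/i4.png

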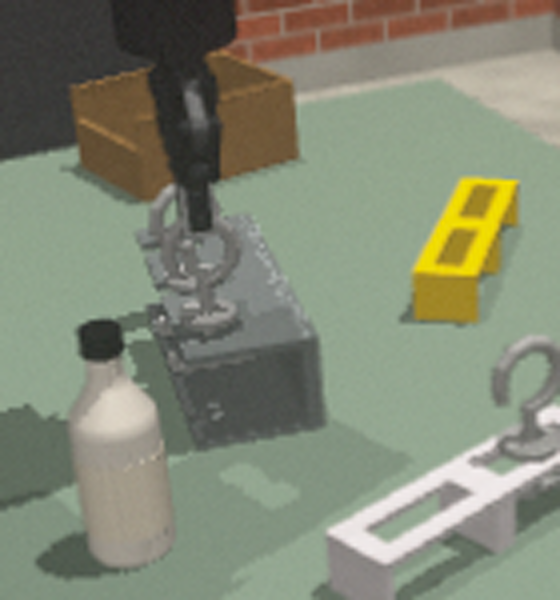

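The hook sits in the right slot with its collar over the shelf. Lower, release, rise, and check.

```bash
cat > s.py <<'E'
from h import *
x,y,z=current_eef_pos()
c=move_linear((x,y,.0925),velocity=.04,contact_N=4); print(c,current_force().round(1),current_eef_pos().round(4),current_t(),current_width())
grip(0.3); 
move_linear((x,y,.21),velocity=.25); print(current_t())
# go towards hook1
hx,hy=.6062,.0444
move_to((hx,hy,.16),down(93.6)); print(current_t())
w=camera("wrist");cv2.imwrite("pics/j1.png",w["frame"]); s=camera("side");crop(s,160,90,300,240,"j2.png",4)
E
python3 s.py
```

```text
True [-0.3  1.3  3.8] [0.4727 0.2468 0.0936] 14.7583 0.0947053928557364
15.6833
16.6583
```

View pics/j1.png

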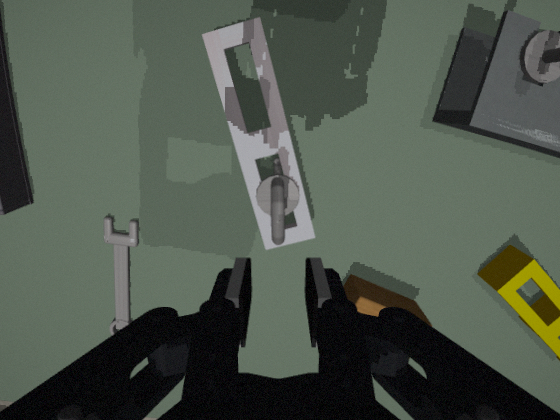

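View pics/j2.png

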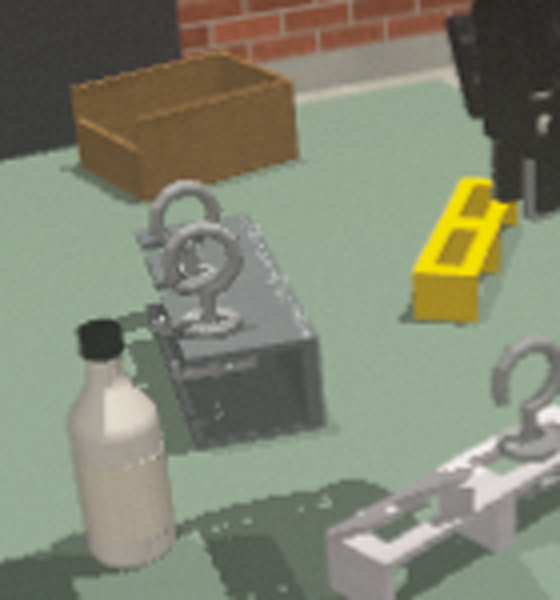

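The first hook hangs in the right slot, upright with its collar on the shelf (crop (210,320)). Now hook1, in the same way.

```bash
cat > s.py <<'E'
from h import *
hx,hy=.6062,.0444
c=move_linear((hx,hy,.0635),velocity=.12,contact_N=10); print(c)
grip(0.0,40); print("w",current_width(),current_eef_pos().round(4))
x,y,z=current_eef_pos()
c=move_linear((x,y,z+.005),velocity=.04,contact_N=15); print(c,current_force().round(1))
move_linear((.6049,.0438,z+.005),velocity=.02,attitude=down(108.5)); print(yaw(),current_force().round(1),current_t(),current_width())
w=camera("wrist");crop(w,200,130,370,350,"k1.png",2.7)
E
python3 s.py
```

```text
False
w 0.09563483615536217 [0.6071 0.0445 0.0646]
False [ 0.2  1.2 -2.4]
108.36878960571622 [-0.1 -0.3 -1.8] 18.7083 0.09576005644738443
```

View pics/k1.png

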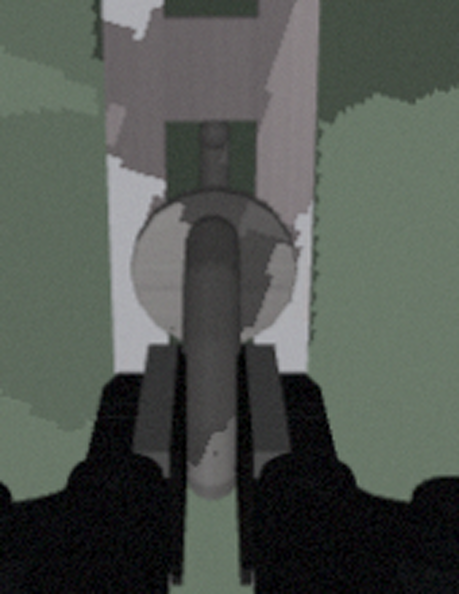

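```bash
cat > s.py <<'E'
from h import *
x,y,z=current_eef_pos(); x+=.0014;y+=.0005
c=move_linear((x,y,z),velocity=.02)
c=move_linear((x,y,.125),velocity=.08,contact_N=12); print(c,current_force().round(1),current_width())
if not c:
    move_linear((x,y,.225),velocity=.25)
    u=np.array([.986,-.1668]); S=np.array([.4943,.3945])+.003*u; A=S-.072*u
    move_to((*A,.225),down(80.4)); print(current_t())
    move_linear((*A,.1015),velocity=.2); print(current_t(),current_force().round(1),current_eef_pos().round(4),yaw())
    w=camera("wrist");cv2.imwrite("pics/l1.png",w["frame"]); s=camera("side");crop(s,150,90,290,240,"l2.png",4)
E
python3 s.py
```

```text
False [ 0.9 -0.1 -3.1] 0.09467238526812943
21.9083
22.675 [ 0.2  0.7 -2.5] [0.4277 0.4063 0.1023] 80.35344561544198
```

View pics/l1.png

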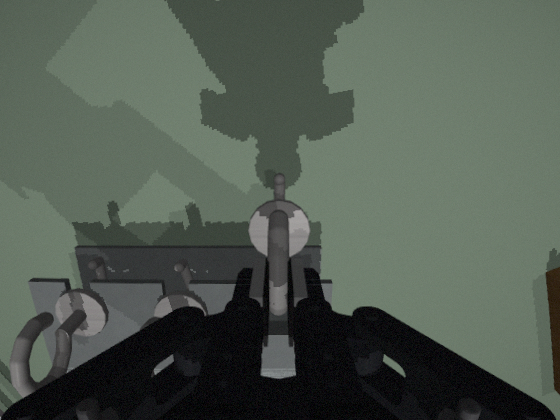

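View pics/l2.png

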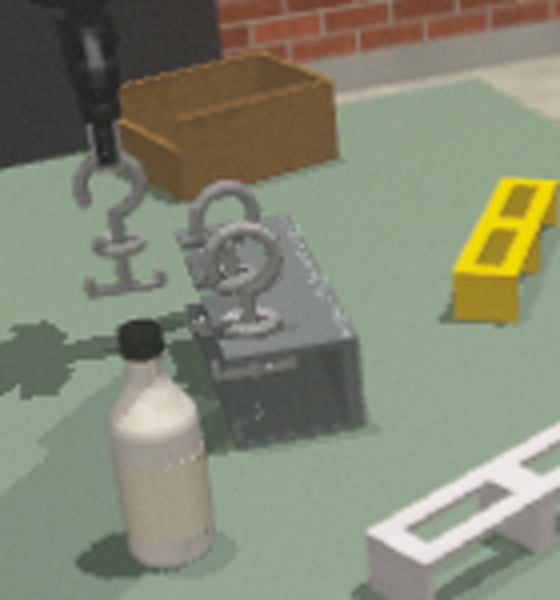

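```bash
cat > s.py <<'E'
from h import *
u=np.array([.986,-.1668]); S=np.array([.4943,.3945])+.003*u
c=move_linear((*S,.1013),velocity=.07,contact_N=8); print(c,current_force().round(1),current_eef_pos().round(4),current_t(),current_width())
w=camera("wrist");cv2.imwrite("pics/l3.png",w["frame"])
E
python3 s.py
```

```text
False [-0.6 -0.2 -3.1] [0.4965 0.394  0.1012] 23.95 0.09739026833550639
```

View pics/l3.png

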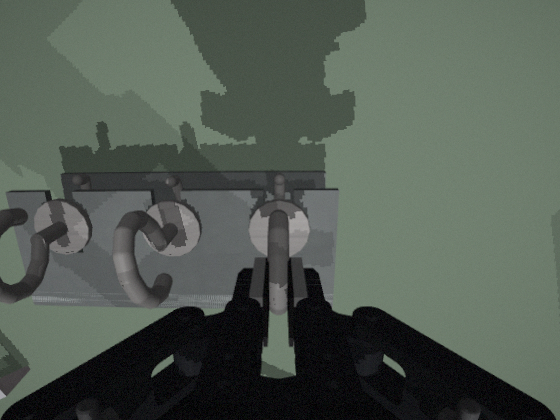

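```bash
cat > s.py <<'E'
from h import *
import pickle
x,y,z=current_eef_pos()
c=move_linear((x,y,.0925),velocity=.04,contact_N=4); print(c,current_force().round(1),current_eef_pos().round(4),current_t(),current_width())
grip(0.3); 
move_linear((x,y,.21),velocity=.25)
t=camera("top");print(current_t())
o=outline_of("tray_in",t)
pickle.dump((t,o),open("p4.pkl","wb"))
for r in o:
    print(r["rect"],r["confidence"])
crop(t,320,165,420,290,"t1.png",5); crop(t,100,170,290,270,"t2.png",4)
s=camera("side");crop(s,150,90,340,250,"t3.png",4)
E
python3 s.py
```

```text
True [-0.3  0.2  3.7] [0.4973 0.3954 0.0945] 24.2583 0.09637617404488158
25.2333
```

View pics/t1.png

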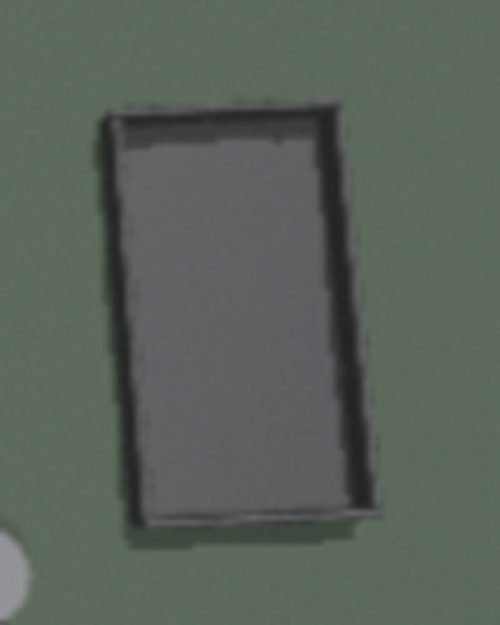

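View pics/t2.png

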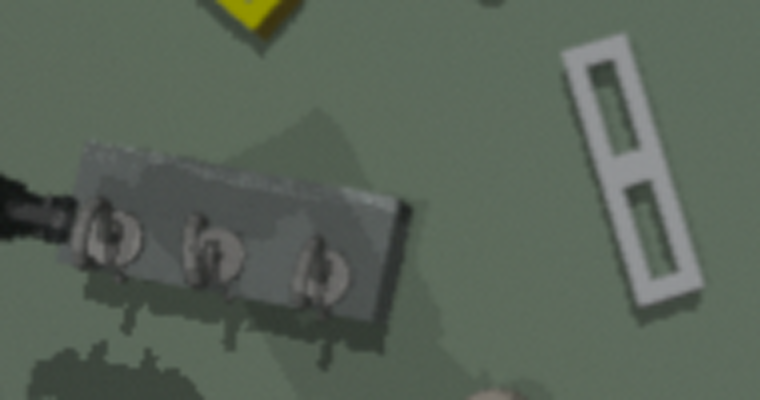

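View pics/t3.png

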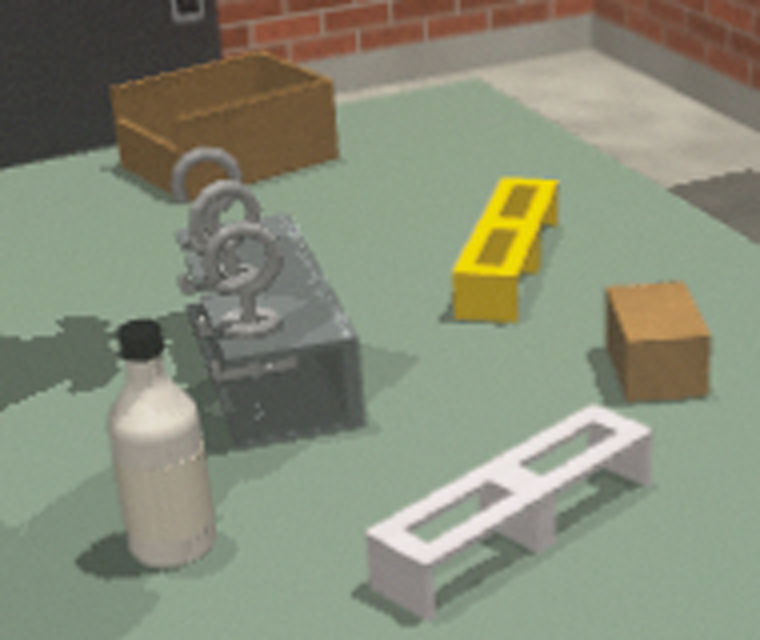

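```bash
cat > s.py <<'E'
from h import *
import pickle
from scipy.optimize import least_squares
t,o=pickle.load(open("p4.pkl","rb"))
def fit(uv,z,hx,hy,L0):
    X=np.array([atz(t,u,z)[:2] for u in uv]); L=np.array([(hx,hy),(hx,-hy),(-hx,-hy),(-hx,hy)])
    f=lambda v:((L@np.array([[np.cos(v[2]),np.sin(v[2])],[-np.sin(v[2]),np.cos(v[2])]])+v[:2])-X).ravel()
    r=least_squares(f,L0); print(r.x[:2].round(4),np.degrees(r.x[2]).round(2),np.abs(r.fun).max().round(4)); return r.x
fit(np.array([(107,113),(340,105),(376,515),(133,525)])/5+[320,165]-.4,.045,.125,.07,[.53,-.3,0])
fit(np.array([(562,52),(627,33),(703,287),(640,307)])/4+[100,170]-.4,.04,.1,.025,[.56,.03,.3])
for pos,ys in (((.558,.029,.0),(108.5,-71.5)),((.529,-.297,.03),(90,94,98,-90,-86,-82))):
    for y in ys: j=ik(pos,down(y)); print(pos,y,None if j is None else np.round(j,2))
E
python3 s.py
```

```text
[ 0.5223 -0.2973] 3.33 0.0031
[0.561 0.029] 18.11 0.0007
(0.558, 0.029, 0.0) 108.5 [-0.15  0.73  1.74 -0.    0.68 -2.04]
(0.558, 0.029, 0.0) -71.5 [-0.15  0.73  1.74 -0.    0.68  1.1 ]
(0.529, -0.297, 0.03) 90 [-0.7   0.72  1.6  -0.    0.82 -2.27]
(0.529, -0.297, 0.03) 94 [-0.7   0.72  1.6  -0.    0.82 -2.34]
(0.529, -0.297, 0.03) 98 [-0.7   0.72  1.6  -0.    0.82 -2.41]
(0.529, -0.297, 0.03) -90 [-0.7   0.72  1.6  -0.    0.82  0.88]
(0.529, -0.297, 0.03) -86 [-0.7   0.72  1.6  -0.    0.82  0.81]
(0.529, -0.297, 0.03) -82 [-0.7   0.72  1.6  -0.    0.82  0.74]
```

```bash
cat > s.py <<'E'
from h import *
bx,by=.560,.029
move_to((bx,by,.12),down(108.3)); grip(0.85,70); print(current_t())
c=move_linear((bx,by,-.022),velocity=.15,contact_N=10); print(c,current_eef_pos().round(4),current_force().round(1))
s=camera("side");crop(s,220,120,340,250,"m1.png",4);w=camera("wrist");cv2.imwrite("pics/m2.png",w["frame"])
E
python3 s.py
```

```text
27.275
False [ 0.5607  0.0289 -0.0213] [ 0.7 -0.9  0.5]
```

View pics/m1.png

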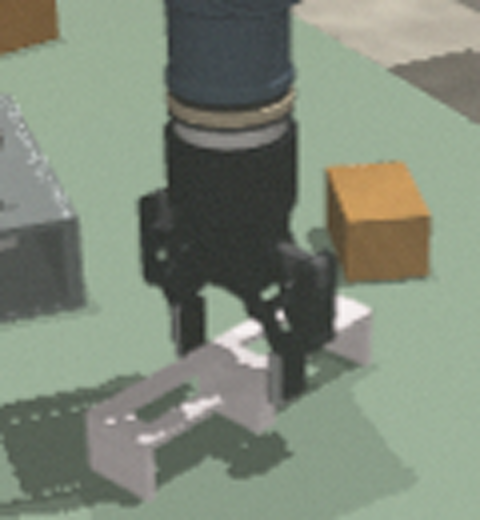

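View pics/m2.png

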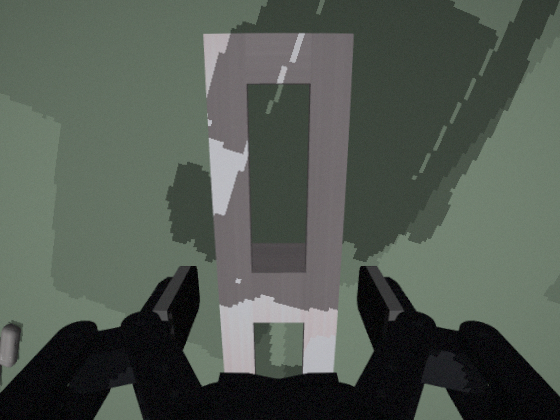

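```bash
cat > s.py <<'E'
from h import *
grip(0.0,70); print("w",current_width(),current_force().round(1)); x,y,z=current_eef_pos()
move_linear((x,y,z+.11),velocity=.15); print("w",current_width(),current_force().round(1),current_t())
if current_width()>.4:
    move_to((.525,-.297,z+.11),down(93.3)); print(current_t())
    w=camera("wrist");cv2.imwrite("pics/n1.png",w["frame"]); s=camera("side");cv2.imwrite("pics/n2.png",s["frame"][150:,150:])
E
python3 s.py
```

```text
w 0.5702680072659335 [-0.1  0.4  5.6]
w 0.5721868655004257 [-0.3  0.  -6.3] 29.7
30.9417
```

View pics/n1.png

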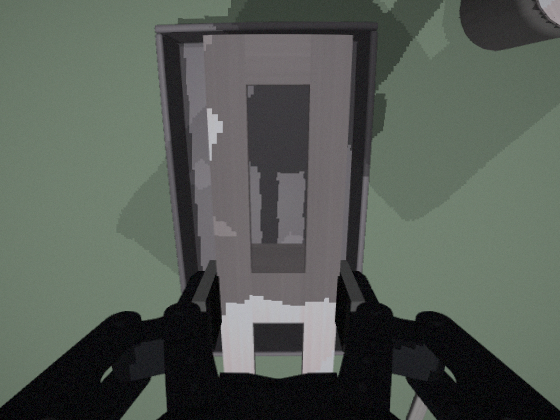

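View pics/n2.png

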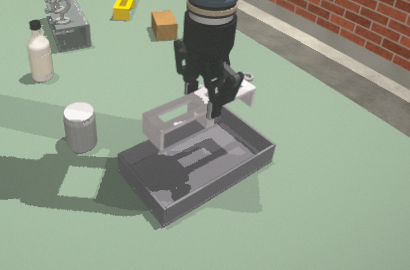

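```bash
cat > s.py <<'E'
from h import *
w=camera("wrist")
for uv,z in(((157,29),.045),((377,27),.045),((346,352),.045),((205,34),.148),((353,34),.148)): print(uv,atz(w,uv,z).round(4))
print(current_eef_pos().round(4),current_t())
E
python3 s.py
```

```text
(157, 29) [ 0.4058 -0.3776  0.045 ]
(377, 27) [ 0.3969 -0.2416  0.045 ]
(346, 352) [ 0.6389 -0.2317  0.045 ]
(205, 34) [ 0.4264 -0.3258  0.148 ]
(353, 34) [ 0.4234 -0.2762  0.148 ]
[ 0.5254 -0.2951  0.0891] 31.0917
```

```bash
cat > s.py <<'E'
from h import *
z0=current_eef_pos()[2]
move_linear((.5265,-.3015,.035),velocity=.12); print(current_force().round(1))
c=move_linear((.5265,-.3015,-.019),velocity=.05,contact_N=6); print(c,current_eef_pos().round(4),current_force().round(1),current_t())
w=camera("wrist");cv2.imwrite("pics/q1.png",w["frame"])
E
python3 s.py
```

```text
[ 0.4 -0.1 -5.9]
True [ 0.526  -0.3012 -0.0158] [-0.9  0.5  4.7] 32.6333
```

View pics/q1.png

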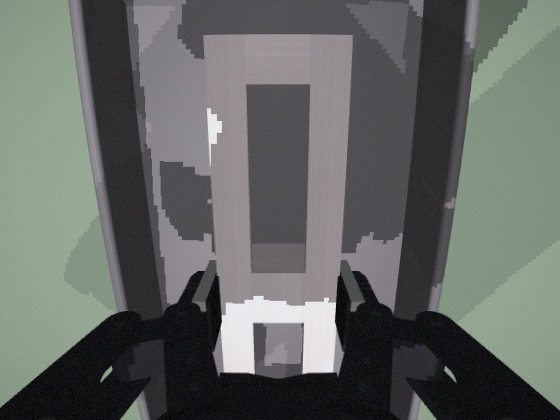

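The bar touched down at the expected height (−0.0158 reported, −0.0163 expected), centred in the tray. Release, rise, and check everything.

```bash
cat > s.py <<'E'
from h import *
import pickle
grip(0.75); x,y,z=current_eef_pos()
move_linear((x,y,.15),velocity=.15)
move_to((.42,0.0,.3),down(90)); print(current_t(),current_force().round(1))
s=camera("side");t=camera("top");cv2.imwrite("pics/r1.png",s["frame"]);cv2.imwrite("pics/r2.png",t["frame"]);crop(s,170,110,270,230,"r3.png",5)
P=pickle.load(open("p0.pkl","rb"))
for n,p in(("side",s),("top",t)):
  d=cv2.absdiff(p["frame"],P[n]["frame"]).max(2); cv2.imwrite(f"pics/d_{n}.png",d)
  for nm,X in(("bottle",(.373,.118,.075)),("tin",(.369,-.135,.04)),("parked",(.4858,.3222,.12))):
    u=proj(p,X)[0].astype(int); print(n,nm,u,d[u[1]-12:u[1]+12,u[0]-12:u[0]+12].mean().round(1))
E
python3 s.py
```

```text
35.575 [-0.1  0.3 -0.5]
side bottle [191 199] 4.1
side tin [231 274] 2.5
side parked [205 143] 14.3
top bottle [224 275] 20.2
top tin [312 278] 16.7
top parked [149 232] 4.8
```

View pics/r1.png

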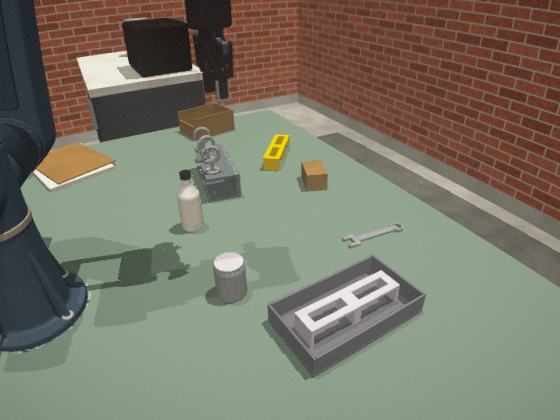

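View pics/r2.png

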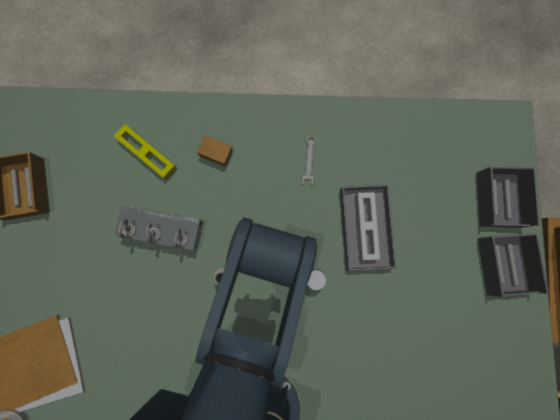

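View pics/r3.png

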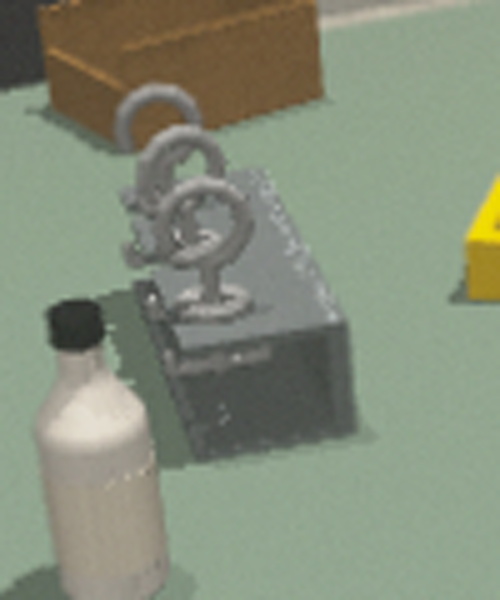

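The side view shows the bar flat in the tray at (350,300), and the top view shows three upright hooks in the rack at (128,229), (153,233) and (180,238). The bottle, tin, carton, wrench and yellow bar are where they started. The arm is clear of everything, so I'm handing in.

```bash
python3 -c "
from plant import *
print(current_t()); finish_job(); print(current_t())"
```

```text
35.675
the job is handed in; nothing more can be done
the job is handed in; nothing more can be done
```

I've handed the job in at 35.7 s of the 70 s allowed. I twisted both hooks into line with their slots, lifted them out and hung them by their collars: hook2 in the rack's right slot, hook1 in the left. The bare bar then went flat on its feet into the grey tray.

**Last checks**
- **Hooks:** the final side and top pictures show three upright hooks, one per slot. Both new hooks touched down at the expected height, 0.0936 and 0.0945 m against about 0.0938 m.
- **Bar:** it touched down 0.5 mm from the expected height and sits near the centre of the tray.
- **Middle hook and bystanders:** by eye, these are where they started. Pixel differences were low for the bottle and tin in the side view and for the middle hook in the top view. They were higher where the arm covered the bottle and tin, and where the new hooks stand in front of the middle one.
- **Forces:** the wrist forces I printed stayed below about 7 N, but I only sampled them between moves. No contact stop triggered except at the three set-downs.

**What disagreed with the description**
- **Fingertips:** they ended about 32 mm short of the reported TCP. My first grasp closed on air just above hook2, so I corrected for this from the side picture.
- **Prongs:** they were only about 15–18° across the slots, not 50–130°. I twisted to the measured slot direction, and both hooks came out without contact.
- **Middle hook:** its estimated position was about 4 mm off the computed seat from the first pictures, before I touched anything.

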